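# Clamp a glass tile for drilling with the edge thumbwheel

### The arm

A 6-joint arm with a two-finger parallel gripper is mounted at the origin on a cart in front of the work surface, level with it; the furniture and walls round the work are solid. World frame = base frame: x ahead of the robot, y to its left, z up, the work surface at z = 0. Lengths are in mm, angles in degrees, forces in N, time in s.
With the tool pointing down it reaches from about 300 to 850 mm from the base axis. Payload 4.2 kg.
Tool frame: the origin (TCP) lies between the finger pads; the fingertips stand 11 mm ahead of it and the grasp point (between the pads) lies 8 mm behind it (env.tips_ahead is the distance from the TCP to the fingertips, in mm); z points along the fingers, y is the line along which they close (so a half turn about z gives the same grasp; the last joint's range is limited). The gripper opens to 91 mm and grips with 3 to 60 N. Pads are 32 mm wide; open, the fingers measure 118 mm over their backs; the gripper's body (76 mm by 178 mm) begins 60 mm behind the grasp point.
Start: joints at [75.459, 18.312, 89.639, -0, 72.044, -1.146], TCP at [133.215, 559.371, 224.976] pointing down, gripper open.
Joint ranges: [-177.97, 177.97], [-48.28, 115.42], [12.27, 149.76], [-77.06, 257.06], [2.81, 150.46], [-146.56, 146.56]. Speed limits (degrees/s): [147.25, 147.25, 180, 180, 180, 180].

### API

Orientations are given as [roll, pitch, yaw] about the fixed x, y, z axes, in that order (R = Rz(yaw) Ry(pitch) Rx(roll)).
In Python, from workcell import env, cams gives the robot as it stands.
- The arm moves only by the tool step_arm, never from a script. Its arguments are lists of equal length, an entry for each row: "linear": the shift along the tool's x, y, z in units of 30 cm (1.0 is 30 cm), a list of three; "turn": the turn about the tool's z in units of 360 degrees (1.0 is 360 degrees). In form: {"linear": [[tx, ty, tz], ...], "turn": [turn, ...]}. A call has 1 to 20 rows; each row is the pose to reach, as a shift and turn from the pose commanded when the call began, along the tool's axes at that moment, turning the shorter way round; what a row does not reach only later rows make up. A row lasts 1/8 s, in which the tool goes at most 62.5 mm and 10.7 degrees, less where a joint would pass 70% of its speed; a pose out of reach is approached as far as the arm can. A call with a number of a shift or a turn outside -1 to 1 is refused whole. A call with a gripper value outside its range is refused whole. "fingers" is the closure, from -1 (fully open) to 1 (shut), so that 0 is half open, set as the call begins (left out, the last holds). The fingers move at their own pace and stop on an object; "force" is the grip in N (left out, the last holds). Time passes only in rows, so rows that repeat a pose let the fingers close. It gives the time, the measured TCP pose, the force, the opening and the grip force at its end, in the units of the state.
- env.state(): the state, without advancing time (a new reading comes with each control period).
- cams.grab_frame(name): name is "side" or "top" or "wrist"; returns a dict with "color" (384x512x3 uint8, blue, green, red), "fx", "fy", "cx", "cy" (pixels), "extrinsics" (4x4, takes a point from camera to world coordinates); the wrist camera has in their place "tool_from_camera" (4x4, takes a point from camera to tool coordinates, whose origin is the TCP and whose axes are the flange's). Camera axes: x right, y down, z forward; pixel columns grow to the right and rows downward; lengths in mm; the calibration is good to about 2 mm. The wrist camera is an equidistant fisheye: a pixel r from the principal point sees the ray r / f radians off the axis. A picture is of the moment at which its call begins: read the wrist's pose just before it. There is no depth.
- env.job_done(): hands the job in; it is judged then, once.
The state is a dict: "time_s": time; "qpos": joint angles; "qvel": joint speeds; "effort": joint torques, N m; "ee_pos": TCP position; "ee_rot": TCP orientation; "force": force on the tool from outside, world axes, zero at the start; "torque": the same for the moment, N m; "gripper_width": finger opening in mm; "gripper_force": force on a finger pad.
Only numpy, scipy, OpenCV 4.12 (cv2) and the standard library are available. Lean on these libraries where they do the work, as an engineer would, in place of code of your own. Each camera call takes 0.05 s, during which the arm holds its last target. There are 200 camera calls.

### The job

Get the loose square glass tile ready for drilling: lay it flat and square on the wooden bed of the small drilling clamp, between the sliding jaw and the fixed fence, and let go of it. Then close the jaw with the thumbwheel only, rolling the rim that shows in the slot towards the fence with a gentle fingertip, in as many strokes as it takes, until the jaw has pushed the tile fully against the fence and holds it snugly by itself. Glass chips easily, so do not overtighten (stay well under 15 N on the tile and on the clamp), do not push the jaw by hand, and leave the other things on the bench where they are.

Things in the scene. Friction and masses are not known exactly. Their poses are not given: they have to be found in the camera images.
- clamp: Drilling clamp for small glass tiles, fixed on the bench: grey base 186 x 76 mm, top at z = 14 mm, long along its own x. Origin: centre of its underside. At the -x end a wheel housing 82 x 66 mm (x from -86 to -4 mm) with an aluminium cover, top at z = 42 mm; at the +x end a wooden bed, then the fixed fence. The clamp takes at most 15 N from the fingers.
- bed (a point): Middle of the top of the wooden bed at x = 50, y = 0, z = 18 mm of the clamp (clamp's axes), between jaw and fence. The bed is 56 mm wide along y, open on both y sides, and has a 10 mm drill hole.
- fence (a point): Middle of the lower edge of the fixed fence's face, which looks to the clamp's -x: x = 70, y = 0, z = 18 mm of the clamp. The fence is 14 mm thick, 56 mm wide along y, its top at z = 31 mm.
- jaw_face (a point): Middle of the lower edge of the sliding jaw's rubber-lined face, which looks to +x towards the fence; y = 0, z = 18.5 mm of the clamp. The steel jaw is 44 mm wide, 12 mm thick along x, 12.5 mm high and slides along the clamp's x. It starts 33 to 40 mm from the fence.
- jaw: The sliding jaw, driven by a rack from the thumbwheel; its lining gives about 1 mm for 10 N. Origin as point jaw_face, axes as the clamp's. More than 15 N between jaw and tile chips the glass; the fingers must not push the jaw (4 N at most).
- slot (a point): Centre of the slot in the housing cover's top, at x = -45, y = 0, z = 42 mm of the clamp (clamp's axes). The slot is 34 mm long along x, 10 mm wide. The rim of a black ribbed thumbwheel stands about 5 mm out of it: 7 mm wide, 20 mm radius, axle along the clamp's y, rigid. The worn wheel runs out of true by up to 1 mm, so its crown rises and falls as it turns.
- axle (a point): Centre of the thumbwheel's axle, 15 mm below point slot. Rolling the top of the rim towards the clamp's +x (to the fence, as the chevron on the cover points) closes the jaw by 0.3 mm for each 1 mm at the rim; a stroke of 20 mm is comfortable, then lift and go back. Fingertip friction on the rim is 0.7 to 1.2.
- hub (a point): End of the axle on the housing's +y side, x = -45, y = 37, z = 27 mm of the clamp. The wheel is stiff and stays where left: about 1.5 N at the rim turns it when free, and each newton of clamping adds 0.3 N. When the finger leaves, the wheel's friction keeps up to about 4 N of clamping.
- tile: The one whole square glass tile on the bench, 25 x 25 x 8 mm, 11 g, iridescent. Origin: centre of the underside; its z is up, x and y along its sides. Lying clamped its origin is at x = 57.5, z = 18 mm of the clamp.
- offcut: Bystander: green glass offcut 42 x 65 x 8 mm, a slanted piece, lying loose. Origin: centre of the underside.
- nippers: Bystander: wheel nippers 185 x 70 x 16 mm, lying loose. Origin: centre of the underside; handles to its -x.
- cutter: Bystander: pencil-shaped glass cutter 152 x 18 x 18 mm, lying loose, long along its y. Origin: centre of the underside.
- marker: Bystander: marker pen 139 x 13 x 15 mm, lying loose, long along its x. Origin: centre of the underside.
- jar_3: Bystander: small open jar of glass pieces, 62 mm across and 70 mm high, standing loose. Origin: centre of the underside.
There are look-alikes about, which are no part of the job. What is meant by the tile is not purple or red, and is the smaller of those in its own colour.

How it is judged:
By the outcome, as a careful person would: the job done as asked, in the order asked, and still so for the second after the job is handed in, with the robot touching nothing.
It also fails if it takes over 67 s, if anything falls off the work surface, if the arm or the gripper's body presses on something with over 40 N, if the wrist force passes 120 N, or if a joint passes its speed limit or range.

## Working session

There is one attempt and no reset: what is moved stays moved. The work goes in short steps, Python scripts to look and compute and a tool call to move; the robot and the scene stay as the last step left them, time stands still between calls to the robot, and variables do not carry over. Pictures are saved under pics/ and viewed, at most 10 in all, crops included, and the job is handed in when it is done.

Besides the shell and the picture viewer there is one more tool, called in YAML: its name, and indented under it one key for each argument. step_arm: Moves the arm, as the interface text tells. Its arguments: {"type":"object","properties":{"linear":{"type":"array"},"turn":{"type":"array"},"fingers":{"type":"number"},"force":{"type":"number"}},"required":["linear","turn"]}

```bash
mkdir -p pics; ls
python3 - <<'E'
from workcell import env,cams
import cv2,numpy as np
for n in("top","side"):
    f=cams.grab_frame(n); cv2.imwrite(f"pics/{n}0.png",cv2.resize(f["color"],(800,600),interpolation=cv2.INTER_CUBIC)); cv2.imwrite(f"{n}0raw.png",f["color"])
    print(n,f["fx"],f["cx"],f["cy"],np.round(f["extrinsics"],3).tolist())
print(env.state())
E
```

```text
pics
top 484.7342424941007 253.07542470807618 194.6066553201772 [[-0.011, -0.986, 0.166, 362.219], [-1.0, 0.013, 0.011, -126.601], [-0.013, -0.166, -0.986, 1142.761], [0.0, 0.0, 0.0, 1.0]]
side 469.50741846714476 252.46287113272263 193.6555451676609 [[-0.974, -0.098, 0.205, 359.22], [-0.227, 0.474, -0.851, 711.41], [-0.014, -0.875, -0.484, 536.352], [0.0, 0.0, 0.0, 1.0]]
{'time_s': 0.1, 'qpos': array([ 7.54602987e+01,  1.83470471e+01,  8.96988535e+01, -2.98026447e-03,
        7.20439054e+01, -1.14387874e+00]), 'qvel': array([-0.05150746, -0.04967409, -0.19246791, -0.10000952,  0.06119072,
        0.06523648]), 'effort': array([ 1.05186828e-03, -4.13332415e+01, -2.32510793e+01,  7.28860823e-02,
        4.22318245e-02, -7.37292612e-05]), 'ee_pos': array([133.10096728, 558.93948395, 224.2174863 ]), 'ee_rot': array([-1.79910155e+02,  1.04028888e-03,  1.66605099e+02]), 'force': array([-0.3987501 , -0.31051097,  0.05800698]), 'torque': array([-0.04199623,  0.07136581, -0.0236748 ]), 'gripper_force': 0.0, 'gripper_width': 91.11287032235306}
```

View pics/top0.png

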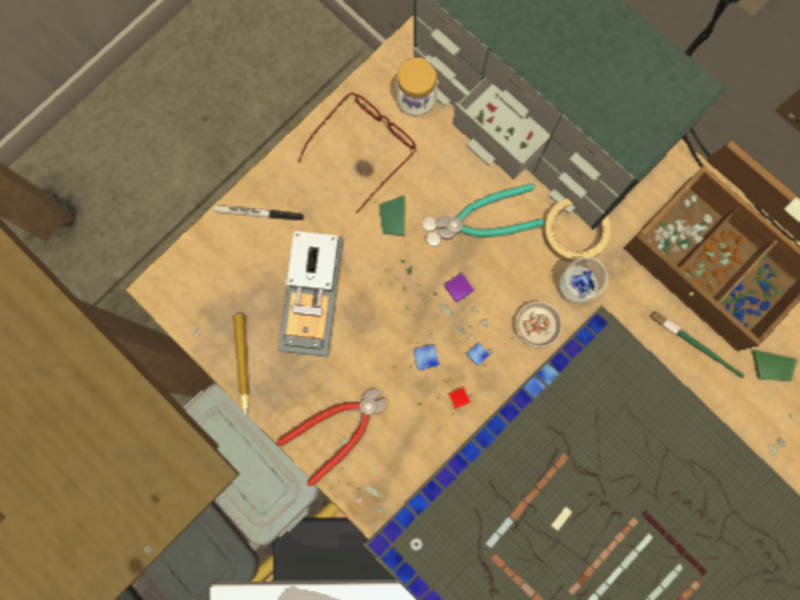

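View pics/side0.png

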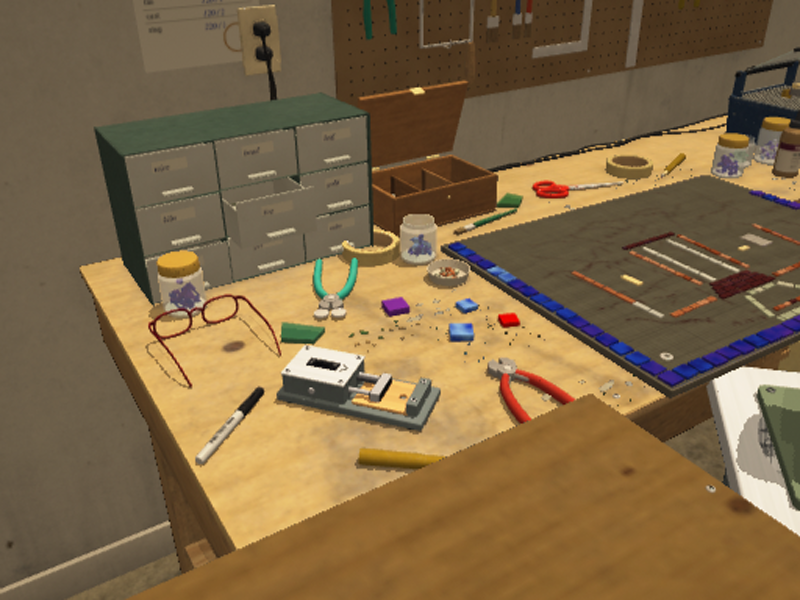

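The top view shows the clamp at about (312,292) of 800x600 with its fence end down. The smaller blue tile is at (479,354), the larger blue look-alike at (426,357), and the red and purple ones at (459,398) and (459,287). Next I'll measure them.

```bash
cat > h.py <<'E'
import numpy as np,cv2
from scipy.spatial.transform import Rotation as R
def ray(f,uv,T=None):
    uv=np.atleast_2d(uv).astype(float)
    p=(uv-[f["cx"],f["cy"]])/[f["fx"],f["fy"]]
    if T is None:
        T=f["extrinsics"]; d=np.c_[p,np.ones(len(p))]
    else:
        r=np.linalg.norm(p,axis=1)[:,None]; d=np.c_[p/np.maximum(r,1e-9)*np.sin(r),np.cos(r)]
    return T[:3,3],d@T[:3,:3].T
def onz(f,uv,z,T=None):
    o,d=ray(f,uv,T); return o+d*((z-o[2])/d[:,2])[:,None]
def toolT(s):
    T=np.eye(4);T[:3,:3]=R.from_euler("xyz",s["ee_rot"],degrees=True).as_matrix();T[:3,3]=s["ee_pos"];return T
def proj(f,P,T):
    # fisheye projection
    q=(np.atleast_2d(P)-T[:3,3])@T[:3,:3]; rho=np.linalg.norm(q[:,:2],axis=1); th=np.arctan2(rho,q[:,2])
    return np.c_[f["cx"]+f["fx"]*th*q[:,0]/rho,f["cy"]+f["fy"]*th*q[:,1]/rho]
E
python3 - <<'E'
from workcell import env,cams
from h import *
f=cams.grab_frame("top"); im=f["color"]; hsv=cv2.cvtColor(im,cv2.COLOR_BGR2HSV)
m=cv2.inRange(hsv,(95,90,80),(125,255,255))
for c in cv2.findContours(m,0,2)[0]:
    if cv2.contourArea(c)>40:
        r=cv2.minAreaRect(c); b=onz(f,cv2.boxPoints(r),8)
        print(np.round(r[0],1),np.round(b.mean(0)),np.round([np.linalg.norm(b[1]-b[0]),np.linalg.norm(b[2]-b[1])],1),np.round(np.degrees(np.arctan2(*(b[1]-b[0])[1::-1])),1))
s=.64
for n,uv,z in[("cover TL",(293,233),42),("TR",(341,237),42),("BR",(333,290),42),("BL",(287,286),42),("base BL",(281,351),14),("base BR",(328,355),14),("slot",(313,260),45),("hole",(306,328),18),("offcut",(393,216),8),("cutter",(241,345),9),("jar",(537,324),20),("bigtile",(426,357),8),("nipper head",(373,402),8)]:
    print(n,np.round(onz(f,np.array(uv)*s,z)[0]))
E
```

```text
[267.5 375.5] [ 144. -142.    8.] [21.7 21.5] -47.0
[258.8 366.2] [ 164. -123.    8.] [23.3 21.7] -46.8
[251. 357.] [ 184. -106.    8.] [21.8 21.8] -46.7
[242.5 348.5] [202. -87.   8.] [21.9 21.9] -46.5
[250.5 339.5] [ 222. -105.    8.] [22. 22.] -46.5
[259. 331.] [ 240. -124.    8.] [22.1 22.1] -46.5
[271.5 318. ] [ 268. -153.    8.] [49.4 23.8] -46.5
[284.8 305.3] [ 296. -184.    8.] [20.9 22.2] -46.5
[296.8 292.7] [ 324. -212.    8.] [49.5 23.4] -49.8
[313.6 276.1] [ 361. -252.    8.] [48.2 23.3] -44.1
[325.8 263.3] [ 390. -281.    8.] [21.4 22.5] -46.5
[333.8 255.3] [ 408. -300.    8.] [21.6 22.6] -46.5
[341.5 247. ] [ 427. -319.    8.] [21.7 21. ] -46.5
[349.8 239.3] [ 445. -339.    8.] [21.8 22.7] -46.5
[358.3 231.3] [ 463. -359.    8.] [23.6 21.1] -46.5
[305.8 226.3] [ 477. -237.    8.] [21.8 19.8] -46.0
[272.5 228.1] [ 473. -159.    8.] [27.8 30.8] -78.1
[374.3 214.8] [ 502. -399.    8.] [76.5 22.9] -46.5
[373.  180.4] [ 584. -400.    8.] [29.8 24.4] -67.4
cover TL [658.  38.  42.]
TR [651. -34.  42.]
BR [570. -23.  42.]
BL [577.  46.  42.]
base BL [484.  58.  14.]
base BR [477. -13.  14.]
slot [615.   7.  45.]
hole [517.  20.  18.]
offcut [ 692. -112.    8.]
cutter [494. 119.   9.]
jar [ 519. -326.   20.]
bigtile [ 472. -159.    8.]
nipper head [406. -79.   8.]
```

Run:
```python
from workcell import env,cams
from h import *
s=.64
t=cams.grab_frame("top");d=cams.grab_frame("side")
def tri(a,b):
    o1,d1=ray(t,np.array(a)*s);o2,d2=ray(d,np.array(b)*s)
    d1=d1[0]/np.linalg.norm(d1);d2=d2[0]/np.linalg.norm(d2)
    k=np.linalg.lstsq(np.c_[d1,-d2],o2-o1,rcond=None)[0]
    p,q=o1+k[0]*d1,o2+k[1]*d2; return np.round((p+q)/2),np.round(np.linalg.norm(p-q))
print("board",tri((235,475),(595,395)),"tile",tri((479,354),(466,303)),"bench corner",tri((128,290),(235,550)))
st=env.state();f=cams.grab_frame("wrist"); print(np.round(f["tool_from_camera"],3).tolist(),f["fx"],f["cx"],f["cy"])
cv2.imwrite("pics/w0.png",f["color"])
```

```text
board (array([307., 102., 109.]), np.float64(1.0)) tile (array([ 478., -239.,    7.]), np.float64(3.0)) bench corner (array([593., 292.,  30.]), np.float64(32.0))
[[0.0, -0.959, -0.282, 80.153], [1.0, 0.001, -0.001, -0.575], [0.001, -0.282, 0.959, -158.195], [0.0, 0.0, 0.0, 1.0]] 297.3186396354542 255.30558557904422 190.44929765064362
```

View pics/w0.png

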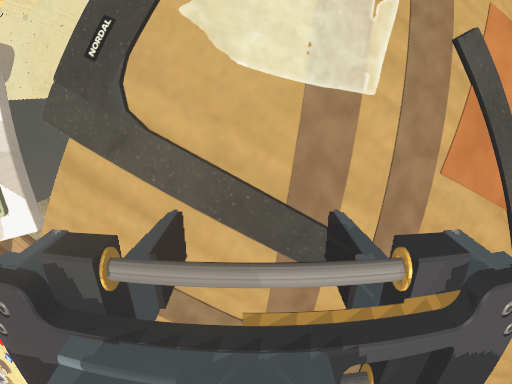

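The wrist view shows the fingers at the bottom (rows above 210) and a side table below, whose top is at z≈109, so flying at z≈225 is safe. Next I'll move over the clamp.

step_arm:
  linear:
    - [-0.853,-0.723,0]
    - [-0.853,-0.723,0]
    - [-0.853,-0.723,0]
    - [-0.853,-0.723,0]
    - [-0.853,-0.723,0]
    - [-0.853,-0.723,0]
  turn: [0,0,0,0,0,-0.015]
  fingers: -1

```text
time_s: 1.05
ee_pos: [333.2, 286.6, 225.1]
ee_rot: [-180.0, 0.0, 172.0]
force: [-0.4, 1.0, 0.0]
gripper_width: 91.4
gripper_force: 0.0
```

step_arm:
  linear:
    - [-0.775,-0.797,0.0]
    - [-0.775,-0.797,0.0]
    - [-0.775,-0.797,0.1]
    - [-0.775,-0.797,0.1]
    - [-0.775,-0.797,0.1]
    - [-0.775,-0.797,0.1]
    - [-0.775,-0.797,0.1]
    - [-0.775,-0.797,0.1]
    - [-0.775,-0.797,0.1]
  turn: [0,0,0,0,0,0,0,0,0]

```text
time_s: 2.17
ee_pos: [528.2, 21.3, 195.4]
ee_rot: [180.0, 0.0, 172.1]
force: [-0.4, 0.2, -0.5]
gripper_width: 91.2
gripper_force: 0.0
```

Run:
```python
from workcell import env,cams
from h import *
import pickle
s=env.state();f=cams.grab_frame("wrist");print(s["ee_pos"],s["ee_rot"])
pickle.dump((s,f),open("w1.pkl","wb"))
cv2.imwrite("pics/w1.png",cv2.resize(f["color"],(800,600),interpolation=cv2.INTER_CUBIC))
```

```text
[528.22794661  21.29404643 195.3594725 ] [1.79975204e+02 1.27044397e-02 1.72114513e+02]
```

View pics/w1.png

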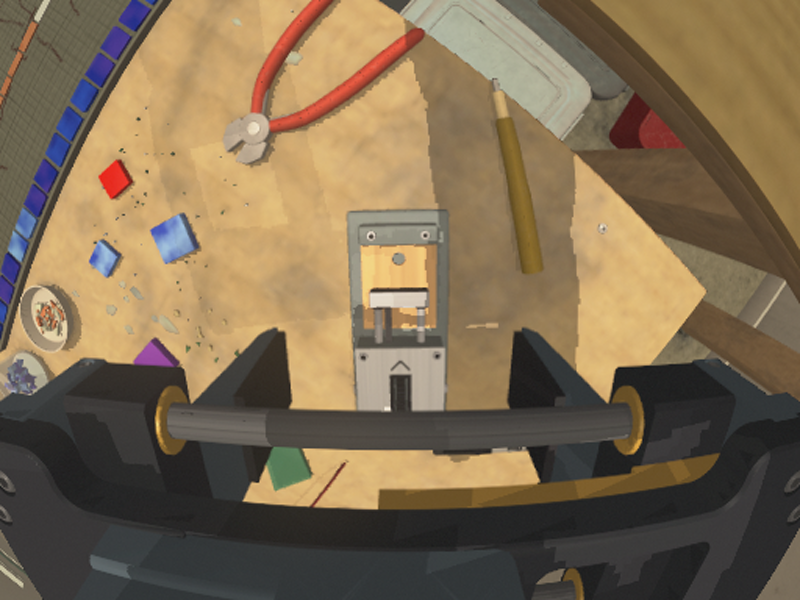

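The wrist view shows the fence end of the base at (348,211)-(447,210), the drill hole at (399,259), the jaw front edge at (370..428,291), and the cover front edge at y≈347.

Run:
```python
from h import *
import pickle
s,f=pickle.load(open("w1.pkl","rb"));T=toolT(s)@f["tool_from_camera"]
for n,uv,z in[("baseL",(348,211),14),("baseR",(447,210),14),("baseL2",(357,345),14),("hole",(399,259),18),("fence front top L",(362,246),31),("fenceR",(436,246),31),("jawL",(370,291),31),("jawR",(428,291),31),("jawbL",(370,305),31),("coverL",(357,348),42),("coverR",(446,346),42),("slot front",(401,375),42)]:
    print(n,np.round(onz(f,np.array(uv)/1.5625,z,T)[0],1))
im=f["color"];hsv=cv2.cvtColor(im,cv2.COLOR_BGR2HSV);m=cv2.inRange(hsv,(95,90,80),(125,255,255))
for c in cv2.findContours(m,0,2)[0]:
    r=cv2.minAreaRect(c)
    if cv2.contourArea(c)>100 and 50<r[0][0]<140 and r[0][1]>120:
        b=onz(f,cv2.boxPoints(r),8,T);print("tile",r[0],np.round(b.mean(0),1),np.round([np.linalg.norm(b[1]-b[0]),np.linalg.norm(b[2]-b[1])],1),[np.round(np.degrees(np.arctan2(*(b[i+1]-b[i])[1::-1])),1) for i in range(3)])
c=im[130:270,215:300];cv2.imwrite("pics/w1c.png",cv2.resize(c,None,fx=4.2,fy=4.2,interpolation=cv2.INTER_CUBIC))
```

```text
baseL [477.  -10.1  14. ]
baseR [486.2  61.9  14. ]
baseL2 [581.8 -20.4  14. ]
hole [517.1  22.1  18. ]
fence front top L [501.5  -2.1  31. ]
fenceR [508.7  49.6  31. ]
jawL [534.9  -1.5  31. ]
jawR [540.6  40.   31. ]
jawbL [545.4  -3.1  31. ]
coverL [573.1 -16.5  42. ]
coverR [580.4  47.8  42. ]
slot front [599.   12.3  42. ]
tile (106.30001831054688, 147.1000213623047) [ 466.3 -163.     8. ] [28.8 13.3] [np.float64(101.8), np.float64(17.4), np.float64(-77.5)]
```

View pics/w1c.png

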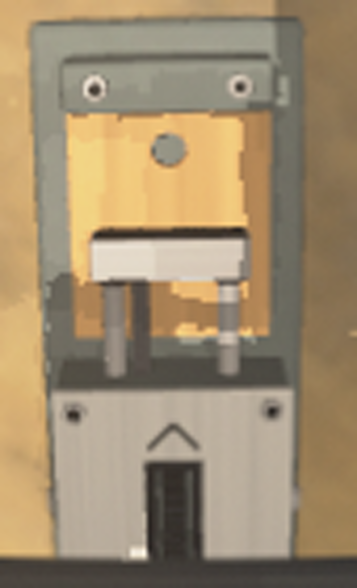

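The crop shows the fence's front top edge at y≈111 (x 62–272), the jaw's top front edge at y≈238 (x 92–248), its back edge at y≈282, and the hole at (168,149).

Run:
```python
from h import *
import pickle
s,f=pickle.load(open("w1.pkl","rb"));T=toolT(s)@f["tool_from_camera"]
g=lambda x,y,z:onz(f,[[215+x/4.2-.4,130+y/4.2-.4]],z,T)[0]
P={"baseL":(30,22,14),"baseR":(302,18,14),"hole":(168,149,18),"fL":(62,111,31),"fR":(272,109,31),"jL":(92,239,31),"jR":(248,237,31),"jbL":(92,283,31),"jbR":(248,281,31),"cL":(53,390,42),"cR":(295,386,42),"slotL":(146,462,42),"slotR":(202,462,42),"baseLfar":(56,390,14),"bedL":(68,160,18)}
clamp={"baseL":(93,-38),"baseR":(93,38),"fL":(70,-28),"fR":(70,28),"cL":(-4,-33),"cR":(-4,33),"slotL":(-28,-5),"slotR":(-28,5)}
W={k:g(*v) for k,v in P.items()}
# image left is world -y = clamp +y
A=np.array([[c[0],-c[1]] for c in clamp.values()],float);B=np.array([W[k][:2] for k in clamp])
a0,b0=A.mean(0),B.mean(0);U,S,V=np.linalg.svd((A-a0).T@(B-b0));Rm=(U@V).T
t=b0-Rm@a0;print("yaw",np.degrees(np.arctan2(Rm[1,0],Rm[0,0])),"origin",t,"det",np.linalg.det(Rm),"res",np.round(B-(A@Rm.T+t),1).tolist())
for k,w in W.items():print(k,np.round((w[:2]-t)@Rm,1))
```

```text
yaw 173.2184723651566 origin [572.31228067  14.8369006 ] det 1.0000000000000007 res [[1.1, 0.7], [1.2, -1.1], [0.1, 0.3], [0.5, -0.7], [0.2, 0.6], [0.2, -0.0], [-2.2, -2.6], [-1.2, 2.8]]
baseL [92.  37.1]
baseR [ 91.7 -37. ]
hole [56.5  0.2]
fL [69.9 27.7]
fR [ 69.4 -27.4]
jL [34.9 21. ]
jR [ 34.7 -20.9]
jbL [22.5 21.4]
jbR [ 22.3 -20.9]
cL [-4.2 32.4]
cR [ -4.2 -33. ]
slotL [-26.1   7.8]
slotR [-26.4  -7.6]
baseLfar [-15.8  34.6]
bedL [54.  27.7]
```

step_arm:
  linear:
    - [0.05,-0.878,0]
    - [0.05,-0.878,0.15]
    - [0.05,-0.878,0.15]
    - [0.05,-0.878,0.15]
    - [0.05,-0.878,0.15]
    - [0.05,-0.878,0.15]
    - [0.05,-0.878,0.15]
  turn: [0.106,0.106,0.106,0.106,0.106,0.106,0.106]
  fingers: -0.1

```text
time_s: 3.1
ee_pos: [478.0, -237.2, 150.4]
ee_rot: [179.9, 0.0, 134.0]
force: [-0.1, 0.1, -0.4]
gripper_width: 50.2
gripper_force: 0.0
```

```bash
cat > tile.py <<'E'
from workcell import env,cams
from h import *
import sys,pickle
s=env.state();f=cams.grab_frame("wrist");T=toolT(s)@f["tool_from_camera"]
im=f["color"];hsv=cv2.cvtColor(im,cv2.COLOR_BGR2HSV);m=cv2.inRange(hsv,(95,60,80),(125,255,255))
pickle.dump((s,f),open(sys.argv[1]+".pkl","wb"))
print(np.round(s["ee_pos"],1),np.round(s["ee_rot"],2))
Tt=toolT(s)
for c in cv2.findContours(m,0,1)[0]:
    r=cv2.minAreaRect(c)
    if cv2.contourArea(c)>150 and r[0][1]<275:
        b=onz(f,cv2.boxPoints(r),8,T);L=(b-Tt[:3,3])@Tt[:3,:3]
        print("px",np.round(r[0]),"w",np.round(b.mean(0),1),np.round([np.linalg.norm(b[1]-b[0]),np.linalg.norm(b[2]-b[1])],1),"tool",np.round(L.mean(0),1),"ang in tool",[np.round(np.degrees(np.arctan2(*(L[i+1]-L[i])[1::-1])),1) for i in range(3)])
cv2.imwrite("pics/"+sys.argv[1]+".png",im)
E
python3 tile.py w2
```

```text
[ 478.  -237.2  150.4] [1.7995e+02 1.0000e-02 1.3396e+02]
px [172. 228.] w [ 446.6 -342.3    8. ] [24.2 25.2] tool [-53.9 -95.7 142.3] ang in tool [np.float64(83.7), np.float64(-179.7), np.float64(-97.3)]
px [170. 205.] w [ 427.2 -321.9    8. ] [24.2 23.3] tool [-25.7 -95.5 142.3] ang in tool [np.float64(89.8), np.float64(-175.4), np.float64(-91.0)]
px [168. 182.] w [ 409.4 -301.8    8. ] [23.7 23.3] tool [  1.1 -94.3 142.3] ang in tool [np.float64(90.7), np.float64(-176.1), np.float64(-90.1)]
px [256. 182.] w [ 477.4 -236.6    8. ] [22.8 24.9] tool [ 9.000e-01 -1.000e-01  1.424e+02] ang in tool [np.float64(90.0), np.float64(179.4), np.float64(-90.0)]
px [166. 156.] w [ 390.2 -282.3    8. ] [23.3 22.4] tool [ 28.5 -94.6 142.3] ang in tool [np.float64(91.7), np.float64(-176.8), np.float64(-89.1)]
px [165. 130.] w [ 370.5 -262.2    8. ] [24.2 22.9] tool [ 56.6 -94.8 142.3] ang in tool [np.float64(92.7), np.float64(-177.7), np.float64(-88.1)]
px [306. 126.] w [ 473.9 -159.3    8. ] [31.4 32.4] tool [ 59.   51.  142.4] ang in tool [np.float64(31.7), np.float64(120.6), np.float64(-148.6)]
px [164. 105.] w [ 352.3 -243.4    8. ] [24.  22.8] tool [ 82.9 -94.9 142.3] ang in tool [np.float64(93.7), np.float64(-178.5), np.float64(-87.1)]
px [163.  77.] w [ 332.1 -222.5    8. ] [24.  23.8] tool [111.9 -94.9 142.3] ang in tool [np.float64(91.9), np.float64(177.4), np.float64(-89.0)]
px [164.  52.] w [ 314.2 -203.     8. ] [24.1 24.6] tool [138.3 -94.3 142.3] ang in tool [np.float64(95.9), np.float64(179.6), np.float64(-85.1)]
px [164.  28.] w [ 294.7 -184.3    8. ] [23.3 24.5] tool [165.4 -95.3 142.3] ang in tool [np.float64(96.9), np.float64(178.8), np.float64(-84.0)]
px [166.   7.] w [ 279.3 -166.2    8. ] [23.4 16.3] tool [189.1 -93.8 142.3] ang in tool [np.float64(97.6), np.float64(178.1), np.float64(-83.1)]
```

View pics/w2.png

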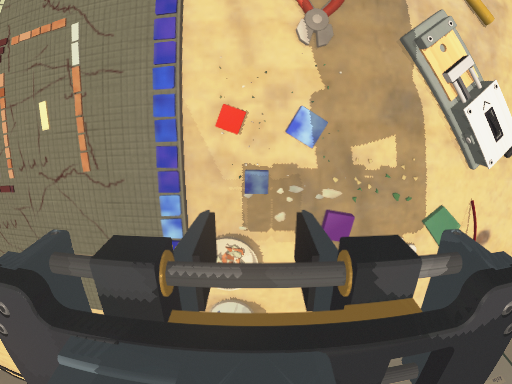

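The tile is centred at px (256,182), at tool (0.9,−0.1), and square to the gripper. Next I'll descend and grip it.

step_arm:
  linear:
    - [0.003,0,0.12]
    - [0.003,0,0.25]
    - [0.003,0,0.36]
    - [0.003,0,0.42]
    - [0.003,0,0.445]
    - [0.003,0,0.456]
    - [0.003,0,0.456]
    - [0.003,0,0.456]
  turn: [0,0,0,0,0,0,0,0]

```text
time_s: 4.15
ee_pos: [477.3, -238.3, 13.9]
ee_rot: [180.0, 0.1, 133.9]
force: [-0.3, -0.1, -0.0]
gripper_width: 50.4
gripper_force: 0.0
```

step_arm:
  linear:
    - [0,0,0]
    - [0,0,0]
    - [0,0,0]
    - [0,0,0]
    - [0,0,0]
  turn: [0,0,0,0,0]
  fingers: 1
  force: 6

```text
time_s: 4.78
ee_pos: [476.8, -238.2, 13.2]
ee_rot: [180.0, 0.0, 133.8]
force: [-0.6, -0.1, 0.8]
gripper_width: 24.9
gripper_force: 6.0
```

step_arm:
  linear:
    - [0,0,-0.1]
    - [0,0,-0.25]
    - [0.1,0.13,-0.35]
    - [0.26,0.35,-0.35]
    - [0.39,0.52,-0.35]
    - [0.48,0.65,-0.35]
    - [0.522,0.703,-0.35]
    - [0.522,0.703,-0.35]
    - [0.522,0.703,-0.35]
    - [0.522,0.703,-0.35]
  turn: [0,0,0,-0.025,-0.05,-0.08,-0.109,-0.109,-0.109,-0.109]

```text
time_s: 6.02
ee_pos: [520.2, 19.7, 118.1]
ee_rot: [-180.0, -0.0, 172.9]
force: [0.1, 0.4, -0.2]
gripper_width: 24.6
gripper_force: 6.0
```

```bash
cat > shot.py <<'E'
from workcell import env,cams
from h import *
import sys,pickle
n=sys.argv[1];x0,y0,x1,y1=map(int,sys.argv[2:6]);k=float(sys.argv[6])
s=env.state();f=cams.grab_frame("wrist");pickle.dump((s,f),open(n+".pkl","wb"))
print(np.round(s["ee_pos"],1),np.round(s["ee_rot"],2),np.round(s["force"],1),s["gripper_width"])
cv2.imwrite("pics/"+n+".png",cv2.resize(f["color"][y0:y1,x0:x1],None,fx=k,fy=k,interpolation=cv2.INTER_CUBIC))
T=toolT(s)@f["tool_from_camera"];yw=np.radians(173.2)
Rm=np.array([[np.cos(yw),-np.sin(yw)],[np.sin(yw),np.cos(yw)]]);t=np.array([572.3,14.8])
# predicted clamp features & pad corners in crop pixels
P={"fence":(70,0,31),"fL":(70,28,31),"jaw":(34.8,0,31),"hole":(50,0,18),"cover":(-4,0,42)}
for a,b in P.items():
    w=np.r_[Rm@b[:2]+t,b[2]];print(a,np.round((proj(f,w,T)[0]-[x0,y0])*k))
Tc=f["tool_from_camera"];w=s["gripper_width"]/2
for a in((16,w,11),(16,-w,11),(-16,w,11),(16,w,0),(12.5,w,13.5),(12.5,-w,13.5)):print("tool",np.round(a,1),np.round((proj(f,a,Tc)[0]-[x0,y0])*k))
E
python3 shot.py w3 150 100 350 250 4
```

```text
[520.2  19.7 118.1] [-1.7999e+02 -1.0000e-02  1.7293e+02] [ 0.1  0.4 -0.2] 24.632556964300115
fence [431. 319.]
fL [299. 319.]
jaw [431. 473.]
hole [430. 390.]
cover [431. 649.]
tool [16.  12.3 11. ] [507. 453.]
tool [ 16.  -12.3  11. ] [345. 453.]
tool [-16.   12.3  11. ] [501. 636.]
tool [16.  12.3  0. ] [512. 480.]
tool [12.5 12.3 13.5] [505. 468.]
tool [ 12.5 -12.3  13.5] [346. 468.]
```

View pics/w3.png

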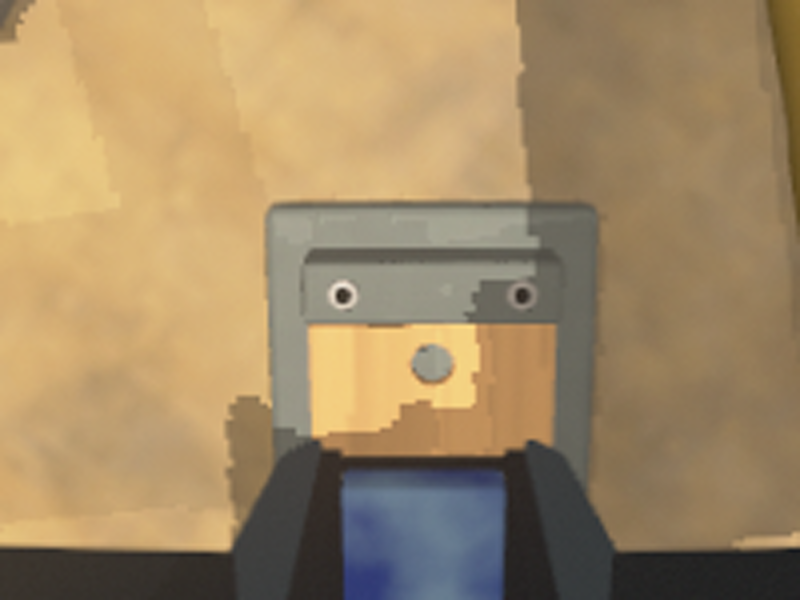

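This view shows the tile held at x 345–505, the fence edge at y≈323 (predicted 319), and the hole at (432,363). The tile sits about 1.3 mm to the left of the bed's centre. Next I'll lower to just above the fence and look again.

step_arm:
  linear:
    - [0,0.0045,0.1]
    - [0,0.0045,0.18]
    - [0,0.0045,0.23]
    - [0,0.0045,0.24]
    - [0,0.0045,0.24]
    - [0,0.0045,0.24]
  turn: [-0.0007,-0.0007,-0.0007,-0.0007,-0.0007,-0.0007]

```text
time_s: 6.82
ee_pos: [521.3, 22.2, 47.0]
ee_rot: [180.0, 0.1, 173.3]
force: [0.8, -0.4, -0.7]
gripper_width: 24.5
gripper_force: 6.0
```

```bash
python3 shot.py w4 190 130 323 230 6
```

```text
[521.3  22.2  47. ] [1.7998e+02 1.0000e-01 1.7333e+02] [ 0.8 -0.4 -0.7] 24.52651097667451
fence [386. 461.]
fL [118. 459.]
jaw [386. 759.]
hole [386. 587.]
cover [ 385. 1090.]
tool [16.  12.3 11. ] [520. 500.]
tool [ 16.  -12.3  11. ] [278. 499.]
tool [-16.   12.3  11. ] [511. 774.]
tool [16.  12.3  0. ] [527. 540.]
tool [12.5 12.3 13.5] [517. 523.]
tool [ 12.5 -12.3  13.5] [280. 523.]
```

View pics/w4.png

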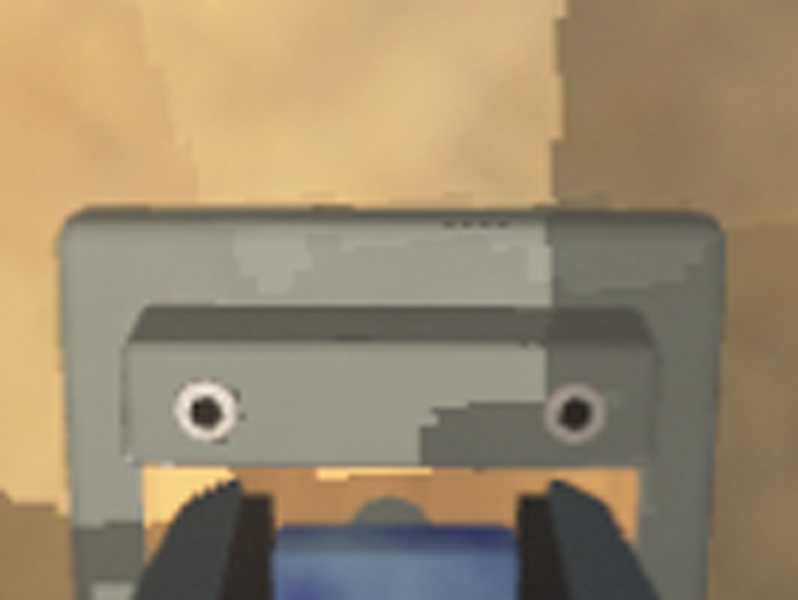

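This view shows the fence edge at y≈466 and the pad fronts at y≈482–492, ahead of the predicted 500, so the camera-to-tool offset may be biased by 1–2 mm. I'll check that by overlaying the predicted finger outlines on earlier open-finger images.

Run:
```python
from h import *
import pickle
out=[]
for n,(x0,y0,x1,y1) in (("w1",(110,200,200,320)),("w2",(165,200,255,320))):
    s,f=pickle.load(open(n+".pkl","rb"));k=4.4
    im=cv2.resize(f["color"][y0:y1,x0:x1],None,fx=k,fy=k,interpolation=cv2.INTER_CUBIC)
    im=cv2.convertScaleAbs(im,alpha=1.6,beta=20)
    w=s["gripper_width"]/2
    P=[(x,-w,z) for x,z in((16,-29),(16,11),(-16,11),(-16,-29))]
    q=((proj(f,P,f["tool_from_camera"])-[x0,y0])*k).astype(int);print(n,w,q.tolist())
    cv2.polylines(im,[q],False,(0,255,255),1);out.append(im)
cv2.imwrite("pics/ov.png",np.hstack(out))
```

```text
w1 45.59701655493654 [[242, 179], [321, 56], [340, 254], [276, 409]]
w2 25.093424125625997 [[176, 180], [221, 54], [232, 255], [196, 414]]
```

View pics/ov.png

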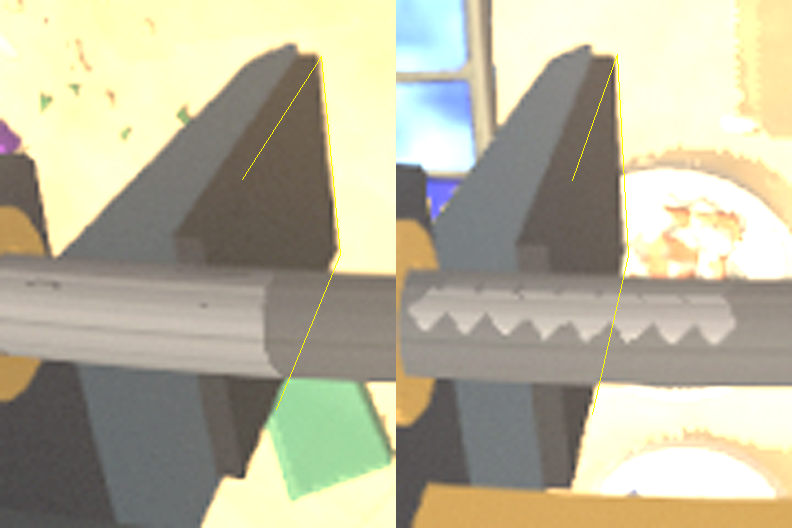

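Run:
```python
from h import *
import pickle
for n,(x0,y0),k in (("w1",(110,200),4.4),("w2",(165,200),4.4),("w4",(190,130),6)):
    s,f=pickle.load(open(n+".pkl","rb"));w=s["gripper_width"]/2
    P=[(16,-w,11),(16,-w-4,11),(17,-w-4,11),(18,-w-4,11),(16,-w-4,13),(17,-w-4,13)]
    print(n,np.round((proj(f,P,f["tool_from_camera"])-[x0,y0]+.5)*k-.5,0).tolist())
    # row profiles of brightness in the pad / metal columns
    g=cv2.cvtColor(f["color"],cv2.COLOR_BGR2GRAY)
    if n=="w4":
        for u in (222,226,229,231,233,278,280,283): print(u,g[202:220,u].tolist())
```

```text
w1 [[323.0, 58.0], [296.0, 58.0], [295.0, 51.0], [294.0, 44.0], [299.0, 53.0], [298.0, 46.0]]
w2 [[224.0, 56.0], [195.0, 56.0], [195.0, 49.0], [195.0, 42.0], [197.0, 51.0], [197.0, 44.0]]
w4 [[280.0, 502.0], [241.0, 502.0], [241.0, 493.0], [241.0, 483.0], [243.0, 495.0], [242.0, 486.0]]
222 [207, 156, 148, 148, 145, 145, 212, 212, 212, 205, 133, 68, 68, 67, 66, 68, 68, 67]
226 [202, 123, 149, 149, 146, 144, 211, 206, 135, 67, 67, 68, 67, 67, 66, 67, 67, 66]
229 [149, 150, 150, 149, 147, 128, 138, 133, 74, 71, 68, 67, 65, 59, 58, 52, 52, 46]
231 [150, 148, 149, 149, 148, 129, 136, 135, 135, 131, 85, 47, 48, 48, 48, 47, 47, 47]
233 [149, 149, 149, 149, 146, 128, 136, 138, 138, 132, 85, 47, 49, 49, 48, 48, 48, 47]
278 [104, 103, 103, 103, 102, 102, 138, 153, 152, 147, 89, 43, 40, 43, 43, 41, 42, 40]
280 [104, 102, 104, 103, 102, 102, 139, 152, 146, 135, 84, 44, 40, 41, 41, 41, 41, 41]
283 [139, 114, 103, 102, 102, 105, 149, 157, 70, 62, 64, 63, 64, 63, 61, 62, 62, 60]
```

The overlay confirms the pad outline (x ±16, tips z = 11), but the metal backing looks about 1.5 mm wider per side. The gap is about 35 mm, so I'll test the fit gently. I'll bias 0.6 mm towards the rigid fence and well clear of the jaw, and descend in small steps watching the force.

step_arm:
  linear:
    - [0.002,0,0.005]
    - [0.002,0,0.011]
    - [0.002,0,0.011]
  turn: [0,0,0]

```text
time_s: 7.25
ee_pos: [519.8, 22.4, 42.7]
ee_rot: [180.0, -0.0, 173.3]
force: [-0.3, -0.1, -0.8]
gripper_width: 24.8
gripper_force: 6.0
```

step_arm:
  linear:
    - [0,0,0.001]
    - [0,0,0.002]
    - [0,0,0.003]
  turn: [0,0,0]

```text
time_s: 7.62
ee_pos: [520.0, 22.3, 42.1]
ee_rot: [180.0, 0.0, 173.3]
force: [0.5, -0.3, 3.5]
gripper_width: 24.9
gripper_force: 7.5
```

step_arm:
  linear:
    - [0,0,0.001]
    - [0,0,0.002]
  turn: [0,0]

```text
time_s: 7.88
ee_pos: [520.1, 22.4, 41.9]
ee_rot: [180.0, 0.0, 173.3]
force: [-1.3, 0.6, 7.3]
gripper_width: 25.0
gripper_force: 9.6
```

Run:
```python
from workcell import env
s=env.state();print(s["ee_pos"],s["force"],s["torque"])
```

```text
[520.10699162  22.35850399  41.8768466 ] [-1.29640985  0.56427838  7.31175047] [ 0.01714694  0.39668857 -0.01967117]
```

step_arm:
  linear:
    - [0,0,-0.007]
    - [0,0,-0.007]
  turn: [0,0]

```text
time_s: 8.12
ee_pos: [520.0, 22.3, 43.4]
ee_rot: [180.0, 0.0, 173.3]
force: [0.4, -0.7, -0.7]
gripper_width: 25.1
gripper_force: 6.0
```

Run:
```python
from workcell import env
s=env.state();print(s["ee_pos"],s["force"],s["torque"])
```

```text
[520.0313821   22.32112809  43.38129107] [ 0.41592688 -0.65061451 -0.70638887] [ 0.01132183 -0.03566404 -0.03831327]
```

I felt contact at the fence's top edge (the torque sign puts it on the fence side, about 7 N), and I've lifted off. Next I'll move 0.9 mm towards the jaw and probe more gently.

step_arm:
  linear:
    - [-0.003,0,0]
    - [-0.003,0,0.003]
    - [-0.003,0,0.004]
    - [-0.003,0,0.004]
  turn: [0,0,0,0]

```text
time_s: 8.62
ee_pos: [520.9, 22.2, 42.2]
ee_rot: [180.0, 0.0, 173.3]
force: [-0.5, 0.1, 0.3]
gripper_width: 24.9
gripper_force: 6.3
```

Run:
```python
from workcell import env
s=env.state();print(s["ee_pos"],s["force"],s["torque"])
```

```text
[520.89274975  22.21736887  42.21905518] [-0.54318047  0.07850498  0.31565222] [-0.04454869 -0.02981273 -0.04393815]
```

step_arm:
  linear:
    - [0,0,0.001]
    - [0,0,0.0015]
    - [0,0,0.0015]
  turn: [0,0,0]

```text
time_s: 9.0
ee_pos: [521.0, 22.2, 42.0]
ee_rot: [180.0, 0.0, 173.3]
force: [-0.3, 0.2, 2.9]
gripper_width: 24.8
gripper_force: 7.3
```

Run:
```python
from workcell import env
s=env.state();print(s["ee_pos"],s["force"],s["torque"])
```

```text
[520.96083238  22.24434996  41.97440394] [-0.34338518  0.22159912  2.92076375] [ 0.0072177   0.07611847 -0.04798027]
```

It's touching the fence edge again, so the finger backs are about as wide as the gap and won't fit between fence and jaw. I'll set the tile on the clear bench beside the clamp and regrip it by its upper edge only. Then I can release it from just above the fence with a short, guided drop.

step_arm:
  linear:
    - [0,0,-0.08]
    - [0,-0.05,-0.16]
    - [0,-0.2,-0.16]
    - [0,-0.308,-0.12]
    - [0,-0.308,0]
    - [0,-0.308,0.07]
    - [0,-0.308,0.09]
    - [0,-0.308,0.095]
    - [0,-0.308,0.095]
  turn: [0,0,0,0,0,0,0,0,0]

```text
time_s: 10.12
ee_pos: [510.8, -69.5, 14.0]
ee_rot: [180.0, 0.1, 173.3]
force: [-0.0, -0.3, 0.1]
gripper_width: 24.5
gripper_force: 6.0
```

step_arm:
  linear:
    - [0,0,0]
    - [0,0,0]
    - [0,0,-0.005]
    - [0,0,-0.011]
    - [0,0,-0.011]
  turn: [0,0,0,0,0]
  fingers: 0.3

```text
time_s: 10.75
ee_pos: [510.3, -69.6, 16.8]
ee_rot: [180.0, 0.0, 173.3]
force: [0.4, 0.3, 0.2]
gripper_width: 31.9
gripper_force: 0.0
```

step_arm:
  linear:
    - [0,0,0]
    - [0,0,0]
    - [0,0,0]
  turn: [0,0,0]
  fingers: 1
  force: 6

```text
time_s: 11.12
ee_pos: [510.2, -69.5, 16.6]
ee_rot: [180.0, 0.0, 173.3]
force: [0.2, 0.1, 1.4]
gripper_width: 24.9
gripper_force: 6.0
```

step_arm:
  linear:
    - [0,0,-0.08]
    - [0,0.03,-0.22]
    - [0,0.16,-0.22]
    - [0,0.27,-0.18]
    - [0,0.308,-0.13]
    - [0,0.308,-0.1]
    - [0,0.308,-0.088]
    - [0,0.308,-0.088]
    - [0,0.308,-0.088]
  turn: [0,0,0,0,0,0,0,0,0]

```text
time_s: 12.25
ee_pos: [521.2, 21.6, 43.3]
ee_rot: [180.0, 0.0, 173.3]
force: [0.3, 0.3, 0.0]
gripper_width: 25.0
gripper_force: 6.0
```

```bash
python3 tile.py w5 | grep -v "tool \[.*-9[0-9]" | head -8
```

```text
[521.2  21.6  43.3] [1.8000e+02 5.0000e-02 1.7329e+02]
px [ 38. 186.] w [ 473.4 -156.3    8. ] [40.4 32.3] tool [  26.7 -182.3   35.2] ang in tool [np.float64(76.1), np.float64(159.2), np.float64(-107.7)]
```

step_arm:
  linear:
    - [0,0,0]
    - [0,0,0]
    - [0,0,0]
  turn: [0,0,0]
  fingers: 0.38

```text
time_s: 12.68
ee_pos: [520.9, 22.2, 43.0]
ee_rot: [180.0, 0.0, 173.3]
force: [0.7, -0.0, -0.4]
gripper_width: 28.4
gripper_force: 0.0
```

step_arm:
  linear:
    - [0,0,-0.05]
    - [0,0,-0.15]
    - [0,0,-0.22]
    - [0,0,-0.22]
    - [0,0,-0.22]
  turn: [0,0,0,0,0]

```text
time_s: 13.3
ee_pos: [520.4, 22.2, 108.7]
ee_rot: [-180.0, -0.0, 173.3]
force: [-1.2, -0.2, 0.5]
gripper_width: 28.3
gripper_force: 0.0
```

Run:
```python
from workcell import env,cams
from h import *
import pickle
s=env.state();f=cams.grab_frame("wrist");pickle.dump((s,f),open("w6.pkl","wb"))
T=toolT(s)@f["tool_from_camera"];yw=np.radians(173.2)
Rm=np.array([[np.cos(yw),-np.sin(yw)],[np.sin(yw),np.cos(yw)]]);t=np.array([572.3,14.8])
m=cv2.inRange(cv2.cvtColor(f["color"],cv2.COLOR_BGR2HSV),(95,60,50),(125,255,255));m[:,:210]=0;m[:,310:]=0;m[250:]=0
c=max(cv2.findContours(m,0,1)[0],key=cv2.contourArea);r=cv2.minAreaRect(c)
print(s["ee_pos"],s["gripper_width"],r,cv2.boundingRect(c))
print(np.round((onz(f,cv2.boxPoints(r),26,T)[:,:2]-t)@Rm,1))
cv2.imwrite("pics/w6.png",cv2.resize(f["color"][110:260,160:360],None,fx=4,fy=4,interpolation=cv2.INTER_CUBIC))
```

```text
[520.41101049  22.21821651 108.73610619] 28.337799255450374 ((254.5, 201.0), (28.0, 27.0), 90.0) (241, 187, 28, 29)
[[ 64.8  11.6]
 [ 64.9 -11.1]
 [ 39.6 -11.5]
 [ 39.6  11.9]]
```

The tile is on the bed at clamp x 39.6–64.8 and y ±11.6, flat and square. Next I'll close the fingers and go above the wheel.

step_arm:
  linear:
    - [-0.15,0,0]
    - [-0.3,0,0.0]
    - [-0.357,0,0.06]
    - [-0.357,0,0.14]
    - [-0.357,0,0.155]
    - [-0.357,0,0.155]
    - [-0.357,0,0.155]
  turn: [0,0,0,0,0,0,0]
  fingers: 1
  force: 10

```text
time_s: 14.22
ee_pos: [627.7, 9.9, 63.4]
ee_rot: [180.0, 0.1, 173.3]
force: [-0.2, 0.7, -0.4]
gripper_width: 0.5
gripper_force: 0.0
```

step_arm:
  linear:
    - [0,0,0.004]
    - [0,0,0.008]
    - [0,0,0.01]
    - [0,0,0.01]
  turn: [0,0,0,0]

```text
time_s: 14.72
ee_pos: [627.2, 9.8, 59.5]
ee_rot: [180.0, 0.0, 173.3]
force: [-0.2, 0.7, -0.2]
gripper_width: 0.5
gripper_force: 0.0
```

step_arm:
  linear:
    - [0,0,0.002]
    - [0,0,0.004]
    - [0,0,0.004]
  turn: [0,0,0]

```text
time_s: 15.1
ee_pos: [627.2, 9.8, 58.2]
ee_rot: [180.0, -0.0, 173.3]
force: [0.6, -0.6, -0.2]
gripper_width: 0.4
gripper_force: 0.0
```

step_arm:
  linear:
    - [0,0,0.001]
    - [0,0,0.002]
    - [0,0,0.002]
  turn: [0,0,0]

```text
time_s: 15.48
ee_pos: [627.3, 9.8, 57.8]
ee_rot: [180.0, 0.0, 173.3]
force: [-0.4, -0.0, -0.1]
gripper_width: 0.4
gripper_force: 0.4
```

step_arm:
  linear:
    - [0,0,0.001]
    - [0,0,0.002]
    - [0,0,0.002]
  turn: [0,0,0]

```text
time_s: 15.85
ee_pos: [627.3, 9.8, 57.6]
ee_rot: [180.0, 0.0, 173.3]
force: [-1.8, -1.0, 4.1]
gripper_width: 0.5
gripper_force: 2.7
```

step_arm:
  linear:
    - [0,0,0.001]
    - [0,0,0.001]
  turn: [0,0]

```text
time_s: 16.1
ee_pos: [627.6, 9.8, 57.6]
ee_rot: [180.0, 0.1, 173.3]
force: [-1.8, -0.1, 6.1]
gripper_width: 0.2
gripper_force: 3.2
```

step_arm:
  linear:
    - [0.01,0,0]
    - [0.02,0,0]
    - [0.033,0,0]
  turn: [0,0,0]

```text
time_s: 16.48
ee_pos: [619.3, 10.8, 58.0]
ee_rot: [180.0, 0.3, 173.3]
force: [2.3, -0.8, 5.7]
gripper_width: 0.6
gripper_force: 3.3
```

step_arm:
  linear:
    - [0.012,0,0]
    - [0.025,0,0]
    - [0.037,0,0]
  turn: [0,0,0]

```text
time_s: 16.85
ee_pos: [608.6, 12.1, 58.4]
ee_rot: [180.0, 0.3, 173.3]
force: [2.3, -0.2, 8.2]
gripper_width: 1.0
gripper_force: 4.0
```

```bash
cat > jaw.py <<'E'
from workcell import cams
from h import *
f=cams.grab_frame("side");im=f["color"]
cv2.imwrite("side_now.png",im)
yw=np.radians(173.2);Rm=np.array([[np.cos(yw),-np.sin(yw)],[np.sin(yw),np.cos(yw)]]);t=np.array([572.3,14.8])
T=np.linalg.inv(f["extrinsics"])
def px(x,y,z):
    q=T@np.r_[Rm@[x,y]+t,z,1];return f["cx"]+f["fx"]*q[0]/q[2],f["cy"]+f["fy"]*q[1]/q[2]
for y,z in((-21,31),(-10,26)):
  print([ (x,int(im[int(round(px(x,y,z)[1])),int(round(px(x,y,z)[0]))].mean())) for x in range(20,76,2)])
E
python3 jaw.py
```

```text
[(20, 170), (22, 149), (24, 153), (26, 91), (28, 143), (30, 149), (32, 145), (34, 149), (36, 146), (38, 142), (40, 18), (42, 50), (44, 83), (46, 89), (48, 82), (50, 76), (52, 83), (54, 94), (56, 104), (58, 105), (60, 89), (62, 89), (64, 97), (66, 80), (68, 92), (70, 93), (72, 119), (74, 128)]
[(20, 199), (22, 162), (24, 118), (26, 165), (28, 166), (30, 167), (32, 147), (34, 148), (36, 120), (38, 38), (40, 154), (42, 145), (44, 144), (46, 149), (48, 156), (50, 164), (52, 160), (54, 174), (56, 181), (58, 188), (60, 187), (62, 164), (64, 110), (66, 96), (68, 121), (70, 32), (72, 81), (74, 122)]
```

The jaw face has moved to about 40 mm. Next I'll lift, go back and start a second stroke.

step_arm:
  linear:
    - [0,0,-0.02]
    - [-0.035,0,-0.02]
    - [-0.07,0,-0.02]
    - [-0.07,0,-0.01]
    - [-0.07,0,-0.003]
    - [-0.07,0,-0.001]
    - [-0.07,0,-0.001]
  turn: [0,0,0,0,0,0,0]

```text
time_s: 17.77
ee_pos: [627.9, 9.7, 58.5]
ee_rot: [180.0, 0.1, 173.3]
force: [-0.9, -0.6, 8.3]
gripper_width: 0.2
gripper_force: 4.1
```

step_arm:
  linear:
    - [0.01,0,-0.001]
    - [0.022,0,-0.002]
    - [0.033,0,-0.002]
  turn: [0,0,0]

```text
time_s: 18.15
ee_pos: [618.8, 10.8, 58.9]
ee_rot: [180.0, 0.2, 173.3]
force: [1.6, -0.6, 7.0]
gripper_width: 0.6
gripper_force: 3.2
```

```bash
python3 jaw.py
```

```text
[(20, 171), (22, 149), (24, 155), (26, 160), (28, 163), (30, 88), (32, 145), (34, 150), (36, 148), (38, 148), (40, 133), (42, 54), (44, 22), (46, 90), (48, 90), (50, 75), (52, 74), (54, 83), (56, 94), (58, 104), (60, 93), (62, 91), (64, 96), (66, 106), (68, 93), (70, 94), (72, 119), (74, 128)]
[(20, 199), (22, 182), (24, 189), (26, 140), (28, 119), (30, 169), (32, 149), (34, 148), (36, 147), (38, 145), (40, 99), (42, 130), (44, 150), (46, 164), (48, 157), (50, 157), (52, 145), (54, 165), (56, 173), (58, 179), (60, 187), (62, 170), (64, 177), (66, 108), (68, 122), (70, 33), (72, 74), (74, 111)]
```

step_arm:
  linear:
    - [0.007,0,0]
    - [0.014,0,-0.001]
  turn: [0,0]

```text
time_s: 18.45
ee_pos: [614.4, 11.3, 59.0]
ee_rot: [180.0, 0.2, 173.3]
force: [2.6, 0.5, 4.9]
gripper_width: 0.5
gripper_force: 2.5
```

step_arm:
  linear:
    - [0.004,0,0]
    - [0.007,0,0]
  turn: [0,0]

```text
time_s: 18.7
ee_pos: [613.2, 11.5, 59.0]
ee_rot: [180.0, 0.3, 173.3]
force: [5.1, -0.1, 5.6]
gripper_width: 0.0
gripper_force: 2.7
```

```bash
python3 jaw.py
```

```text
[(20, 171), (22, 150), (24, 156), (26, 163), (28, 168), (30, 145), (32, 143), (34, 150), (36, 148), (38, 148), (40, 131), (42, 137), (44, 44), (46, 35), (48, 91), (50, 82), (52, 76), (54, 77), (56, 88), (58, 99), (60, 93), (62, 95), (64, 97), (66, 107), (68, 93), (70, 95), (72, 119), (74, 129)]
[(20, 199), (22, 194), (24, 202), (26, 200), (28, 143), (30, 153), (32, 148), (34, 149), (36, 148), (38, 147), (40, 147), (42, 51), (44, 137), (46, 163), (48, 166), (50, 159), (52, 137), (54, 157), (56, 169), (58, 174), (60, 183), (62, 172), (64, 180), (66, 108), (68, 121), (70, 31), (72, 81), (74, 112)]
```

The tangential force jumped to about 5 N, so the tile is against the fence and clamped. I won't tighten further. I'll ease off and lift.

step_arm:
  linear:
    - [-0.002,0,0]
    - [-0.003,0,-0.002]
    - [-0.003,0,-0.03]
    - [-0.003,0,-0.15]
    - [-0.003,0,-0.3]
    - [-0.003,0,-0.3]
  turn: [0,0,0,0,0,0]

```text
time_s: 19.5
ee_pos: [612.6, 11.7, 151.0]
ee_rot: [180.0, 0.2, 173.3]
force: [-0.2, 0.1, 0.3]
gripper_width: 0.5
gripper_force: 0.0
```

step_arm:
  linear:
    - [0.2,0,0]
    - [0.3,0,0]
    - [0.3,0,0]
    - [0.3,0,0]
  turn: [0,0,0,0]

```text
time_s: 20.0
ee_pos: [522.8, 22.0, 147.5]
ee_rot: [180.0, -0.0, 173.3]
force: [-0.9, -0.4, 1.0]
gripper_width: 0.1
gripper_force: 0.0
```

```bash
python3 jaw.py; python3 shot.py w7 190 100 323 200 6 | head -4
```

```text
[(20, 131), (22, 123), (24, 131), (26, 135), (28, 129), (30, 104), (32, 121), (34, 125), (36, 123), (38, 124), (40, 113), (42, 115), (44, 40), (46, 34), (48, 81), (50, 75), (52, 68), (54, 70), (56, 80), (58, 91), (60, 84), (62, 85), (64, 87), (66, 95), (68, 77), (70, 78), (72, 104), (74, 114)]
[(20, 123), (22, 161), (24, 131), (26, 117), (28, 93), (30, 126), (32, 124), (34, 124), (36, 124), (38, 123), (40, 122), (42, 44), (44, 127), (46, 147), (48, 150), (50, 153), (52, 123), (54, 150), (56, 163), (58, 168), (60, 178), (62, 156), (64, 164), (66, 90), (68, 103), (70, 26), (72, 73), (74, 161)]
[523.3  21.9 147.5] [-1.8000e+02 -3.0000e-02  1.7333e+02] [ 0.1  0.2 -0.5] 0.8560957106557155
fence [389. 415.]
fL [212. 415.]
jaw [389. 626.]
```

View pics/w7.png

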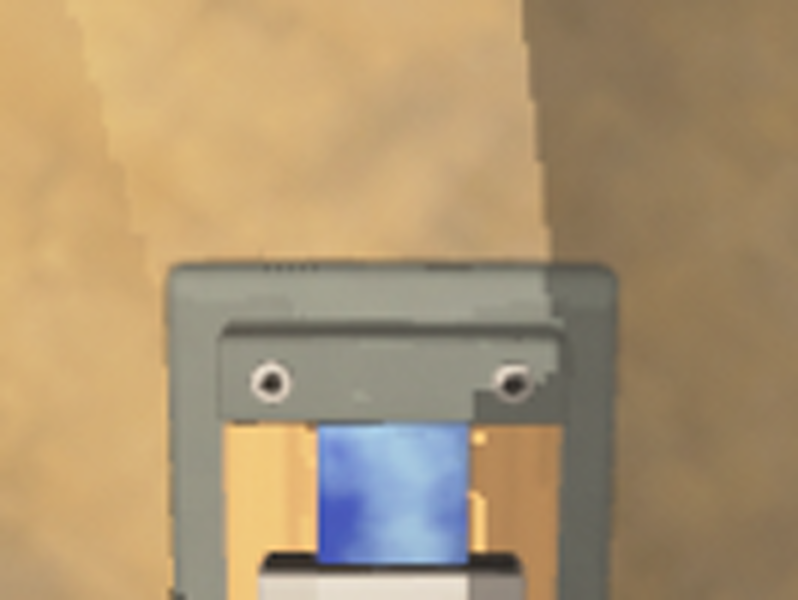

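The picture shows the tile square against the fence (edge y≈424) with the jaw's dark lining against it (y≈560). The robot is clear, so I'm handing the job in.

```bash
python3 -c "
from workcell import env
print(env.job_done())"
```

```text
the job is handed in; nothing more can be done
None
```

The job is handed in at about 20 s on the robot's clock. The tile is flat and square against the fence and the jaw was closed by the thumbwheel alone, but the fingers would not fit the 35 mm gap, so the tile dropped about 8 mm onto the bed, the finger backs touched the fence top at up to about 7 N, and clamping may have peaked at 10–12 N (from rim force).

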